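Set the herb mill to grind setting six and start it

ROBOT

A 7-joint arm with a two-finger parallel gripper is mounted at the origin on the work surface. World frame = base frame: x ahead of the robot, y to its left, z up, the work surface at z = 0. Lengths are in mm, angles in rad, forces in N, time in s.
With the tool pointing down it reaches from about 425 to 950 mm from the base axis. Payload 4.7 kg.
Tool frame: the origin (TCP) lies on the centre line of the jaws, within the pads' length; the fingertips stand 22 mm ahead of it and the grasp point (between the pads) lies 3 mm ahead of it; z points along the fingers, y is the direction in which the jaws open and shut (so a half turn about z gives the same grasp; the last joint's range is limited). The gripper opens to 85 mm and grips with 20 to 120 N. Pads are 22 mm wide; open, the fingers measure 114 mm over their backs; the gripper's body (76 mm by 85 mm) begins 54 mm behind the grasp point. The pads swing forward as they close: fully open they stand 13 mm farther back than shut.
Start: joints at [-1.258, 0.469, -0.049, 1.532, 0.024, 1.141, -0.082], TCP at [226.209, 635.984, 253.335] pointing down, gripper open.
Joint ranges: [-2.59, 2.59], [-0.33, 1.99], [-1.39, 1.29], [0.1, 2.45], [-1.04, 4.18], [0.21, 1.99], [-2.66, 2.66]. Speed limits (rad/s): [2.57, 2.57, 3.14, 3.14, 3.14, 3.14, 3.14].

INTERFACE

Orientations are given as a rotation vector (axis times angle).
In Python, from cell import arm, get_image, camera_info gives the robot as it stands. Calls block until the motion is done:
- arm.movep(position, orientation): joint-space move of the TCP to a pose.
- arm.line_to(position, rotation=None, feed=150): straight line of the TCP; rotation=None keeps the orientation; feed is the mean speed in mm/s.
- arm.set_joints(angles): joint-space move.
- arm.command_gripper(opening, force=None): opening from 0.0 (shut) to 1.0 (fully open); force is the grip in N (None keeps the last); returns when the fingers have stopped.
- arm.sleep(seconds).
- arm.solve_ik(position, orientation): joint angles nearest the present ones, or None.
- arm.observe(): the state.
- get_image(name): name is "side" or "top" or "wrist"; returns the picture (400x640x3 uint8, red, green, blue); there is no depth.
- camera_info(name): a dict with "intrinsics" (3x3 intrinsics, pixels), "R" (3x3) and "t" (3): a world point X has camera coordinates R X + t. Camera axes: x right, y down, z forward; pixel columns grow to the right and rows downward; lengths in mm; the calibration is good to about 2 mm. A picture is of the moment at which its call begins: read the wrist's pose just before it. camera_info takes no time and is no camera call; for the wrist camera it gives the pose at the moment of the call.
A pose or a line that the arm cannot do raises arm.MotionError and nothing moves.
- arm.hand_in(): hands the job in, once; it reports no verdict.
The state is a dict: "time_s": time; "joint_positions": joint angles; "joint_vel": joint speeds; "joint_torque": joint torques, N m; "position": TCP position; "tool_rot": TCP orientation; "force": force on the tool from outside, world axes, zero at the start; "torque": the same for the moment, N m; "gripper_width": opening from 0.0 (shut) to 1.0 (fully open).
Only numpy, scipy, OpenCV 4.12 (cv2) and the standard library are available. Lean on these libraries where they do the work, as an engineer would, in place of code of your own. Each camera call takes 0.05 s, during which the arm holds its last target.

TASK

On the white herb mill (the one with the steel drum and the green button), turn the grind dial clockwise, counting its clicks, until it points at the sixth of its nine dots, counted from the smallest; the fifth dot is orange, so that is one click past it. Then press the mill's green button down and let it go. Leave the blue sealer's dial, which looks the same, alone.

Things in the scene. Friction and masses are not known exactly. Their poses are not given: they have to be found in the camera images.
- mill_dial (a joint): Mill's grind dial, rad, growing clockwise seen from above. Nine clicks (detents) 0.3665 rad (21 degrees) apart: 0 = first, smallest dot; 1.833 = sixth dot (wanted); 2.932 = ninth, biggest; stops at both ends. Starts at or near the second, third or fourth dot. Turns with less than 0.15 N m; let go, it settles into the nearest click.
- mill_dial_grip (a point): On the axis of the mill's black dial, 37 mm above its 60 mm high white deck. Bar grip 50 long, 14 thick, 34 high on a 52 mm round skirt; point 9 below bar top, 23 above skirt top. Turns with the dial: x axis along the bar to the white pointer end, z up. Dots on a 46 mm radius, the fifth orange, towards the green button. Steel drum: 148 wide, 146 above table, centred 167 mm from this axis.
- mill_button_top (a point): Centre of the top of the mill's green round push button, 32 mm wide, on the same deck, 101 mm from the dial's axis; z up. Pressed straight down: sprung, travel 6 mm, about 5 N fully down; counts as pressed at 3.5 mm or more for a tenth of a second, springs back when let go. The machines are fixed to the table.
- sealer_dial_tip (a point): Pointer end of the blue sealer's dial, 25 mm from that dial's axis, 97 mm above the table. Bystander not to be turned: same shape and size as the mill's dial, but on a blue machine (200 x 320 mm, like the white mill) with white dots and a red button. The sealer too is fixed to the table.

How it is judged (in metres and radians):
On the way, in this order (a step that is already met when the one before it is completed fails the run):
1. the mill's dial stands at the sixth dot (value of joint mill_dial between 1.6581 and 2.0071 rad), for 0.2 s.
2. the mill's green button is pressed (distance of mill_button_top from where it was at the start of the episode above 0.0035 m), for 0.1 s.
At the end, for the whole second after the job is handed in: The mill's dial is at rest within 10 degrees of the sixth dot (1.833 rad), the green button has come back up to within 2 mm, and the sealer's dial is within 8 mm, measured at its pointer end, of where it started (all of step 1 and velocity of joint mill_dial between -0.1 and 0.1 rad/s and distance of mill_button_top from where it was at the start of the episode below 0.002 m and distance of sealer_dial_tip from where it was at the start of the episode below 0.008 m); the robot touches nothing.
It fails at once if the mill's green button is pressed while the dial is not within 10 degrees of the sixth dot (distance of mill_button_top from where it was at the start of the episode above 0.0035 m and not (value of joint mill_dial between 1.6581 and 2.0071 rad)).
It fails at once if the sealer's dial is turned by more than 8 mm at its pointer end (distance of sealer_dial_tip from where it was at the start of the episode above 0.008 m).
It also fails if it takes over 40 s, if anything falls off the work surface, if the arm or the gripper's body presses on something with over 40 N, if the wrist force passes 120 N, or if a joint passes its speed limit or range.

## Working session

There is one attempt and no reset: what is moved stays moved. The work goes in short steps, each a Python script; the robot and the scene stay as the last script left them, time stands still between calls to the robot, and variables do not carry over. Pictures are saved under pics/ and viewed, and the job is handed in when it is done.

```bash
mkdir -p pics; ls
python3 - <<'E'
from cell import arm,get_image,camera_info
import cv2
for n in ("top","side","wrist"):
    c=camera_info(n); print(n,c)
    cv2.imwrite(f"pics/{n}0.png",get_image(n)[:,:,::-1])
print(arm.observe())
E
```

```text
pics
top {'intrinsics': array([[457.84673236,   0.        , 321.03296957],
       [  0.        , 457.84673236, 192.65083673],
       [  0.        ,   0.        ,   1.        ]]), 'R': array([[-0.04890639, -0.99879535,  0.0040009 ],
       [-0.9753528 ,  0.04689484, -0.21561026],
       [ 0.21516291, -0.01444701, -0.9764713 ]]), 't': array([-68.53825731, 565.66507848, 944.36650677])}
side {'intrinsics': array([[400.80283869,   0.        , 324.08934418],
       [  0.        , 400.80283869, 194.80240602],
       [  0.        ,   0.        ,   1.        ]]), 'R': array([[ 0.77174366, -0.63555278, -0.02200894],
       [-0.38279137, -0.43662524, -0.81414321],
       [ 0.50782132,  0.63673469, -0.58024688]]), 't': array([-474.16888584,  287.11895276,  704.68661341])}
wrist {'intrinsics': array([[278.28845916,   0.        , 316.87138169],
       [  0.        , 278.28845916, 200.24423763],
       [  0.        ,   0.        ,   1.        ]]), 'R': array([[ 0.3350937 ,  0.94218275, -0.00196967],
       [ 0.90980788, -0.32303462,  0.26057293],
       [ 0.24487104, -0.08910837, -0.96545216]]), 't': array([-675.3616141 ,  -33.49762937,  379.76304386])}
{'time_s': 0.15, 'joint_positions': array([-1.25788092,  0.46921727, -0.04857375,  1.53340257,  0.02412406,
        1.141006  , -0.08230687]), 'joint_vel': array([-0.00022961, -0.0023485 ,  0.00064797, -0.00261006, -0.00020054,
        0.00035606,  0.00053222]), 'joint_torque': array([ 7.73959782e-04, -5.10764050e+01, -4.66589187e-02, -2.37980282e+01,
        1.07045058e-02,  5.28759920e-03, -4.02795365e-06]), 'position': array([226.12172805, 635.56631391, 252.53582699]), 'tool_rot': array([-5.34268518e-01, -3.09565606e+00,  2.25710039e-03]), 'force': array([-0.09120169, -0.06159085, -0.00208388]), 'torque': array([ 0.00598588, -0.05037801,  0.02615327]), 'gripper_width': 0.9996789759590433}
```

View pics/top0.png

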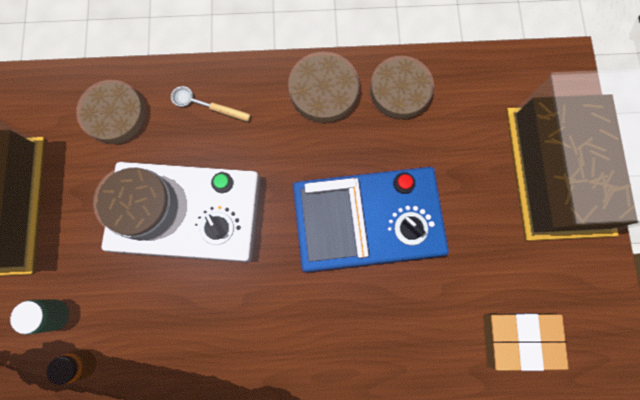

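View pics/side0.png

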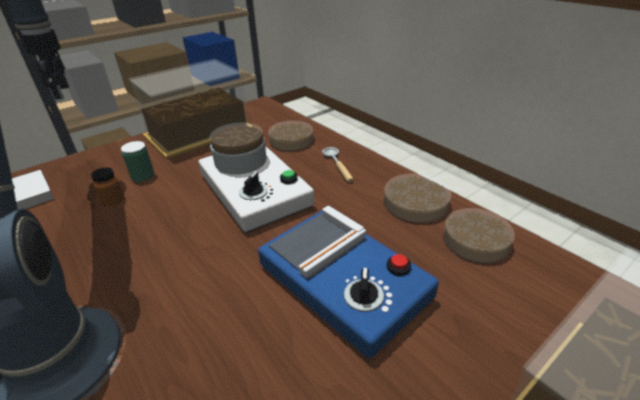

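View pics/wrist0.png

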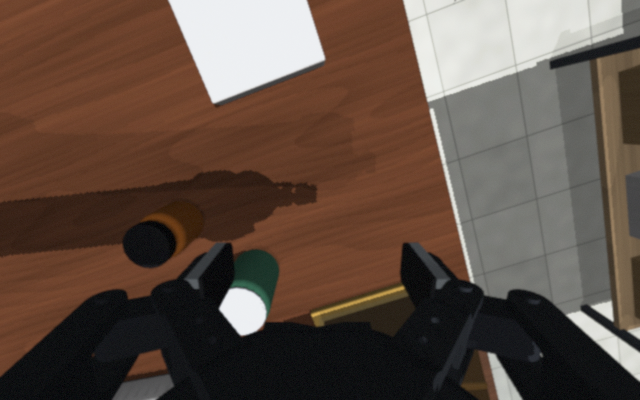

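The top view shows the white mill with its drum at about (135,203), dial at (217,228) and green button at (221,182). The blue sealer's dial is at (411,228). I'll enlarge the mill.

```bash
cat > h.py <<'E'
import numpy as np, cv2
from cell import arm,get_image,camera_info
def unproj(c,u,v,z):
    K,R,t=c["intrinsics"],c["R"],c["t"]
    d=R.T@np.linalg.inv(K)@np.array([u,v,1.]); o=-R.T@t
    return o+d*(z-o[2])/d[2]
def proj(c,X):
    p=c["intrinsics"]@(c["R"]@np.asarray(X,float)+c["t"]); return p[:2]/p[2]
E
python3 - <<'E'
from h import *
im=cv2.imread("pics/top0.png")
x0,y0,s=180,160,8
cv2.imwrite("pics/c0.png",cv2.resize(im[y0:y0+75,x0:x0+90],None,fx=s,fy=s,interpolation=cv2.INTER_CUBIC))
E
```

```text
(no output)
```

View pics/c0.png

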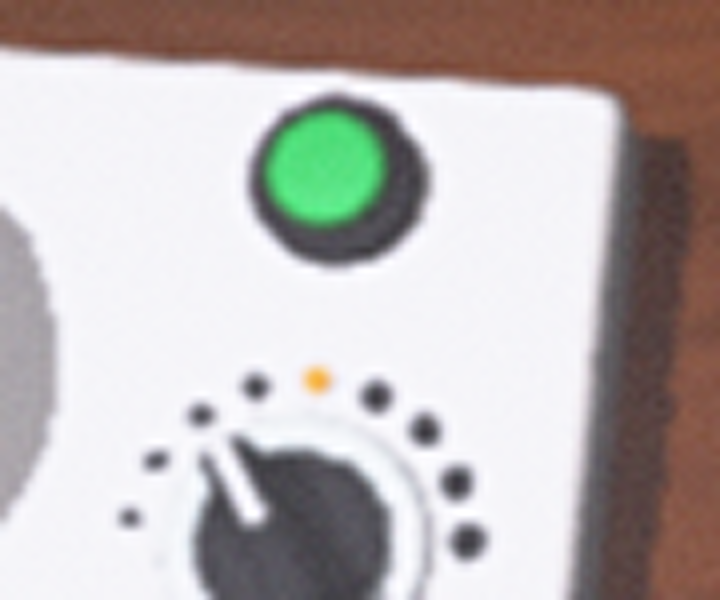

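Run:
```python
from h import *
from scipy.optimize import least_squares
c=camera_info("top")
f=lambda p:((p[0]+.5)/8-.5+180,(p[1]+.5)/8-.5+160)
D=[(130,517),(155,460),(201,415),(256,386),(317,380),(377,397),(425,430),(457,483),(467,541)]
P=np.array([unproj(c,*f(d),60) for d in D])
# model: center + 46*(dir) angle a5 - (i-4)*21deg (clockwise seen from above)
def m(q):
    a=q[2]-(np.arange(9)-4)*0.3665
    return np.c_[q[0]+46*np.cos(a),q[1]+46*np.sin(a)]
r=least_squares(lambda q:(m(q)-P[:,:2]).ravel(),[*P.mean(0)[:2],0])
print(r.x,np.abs(r.fun).max()); cx,cy,a5=r.x
rad=np.hypot(*(P[:,:2]-r.x[:2]).T);print(rad)
for zb in (68,72): 
  b=unproj(c,*f((324,168)),zb); print("btn",zb,b,np.hypot(*(b[:2]-r.x[:2])),np.degrees(np.arctan2(b[1]-cy,b[0]-cx)),np.degrees(a5))
A=unproj(c,*f((216,438)),106);B=unproj(c,*f((258,520)),106)
print(A,B)
for X in (A,B): print(np.hypot(*(X[:2]-r.x[:2])))
for th in [np.arctan2(A[1]-B[1],A[0]-B[0]),np.arctan2(A[1]-cy,A[0]-cx)]:
  print("joint",4*.3665-(th-a5))
dr=unproj(c,135,203,146); print("drum",dr,np.hypot(*(dr[:2]-r.x[:2])))
```

```text
[ 4.94839040e+02  1.33425293e+02 -1.23042033e-01] 0.3800747772035038
[46.24961199 46.25024864 45.68771945 46.21568492 46.05750649 45.76444144
 46.2728715  46.06580775 45.96098805]
btn 68 [598.10216194 124.23780007  68.        ] 103.67102986846399 -5.0843137142411665 -7.049789178688459
btn 72 [597.06599709 123.39560294  72.        ] 102.71779541001163 -5.603468971818916 -7.049789178688459
[517.3781859 144.2989142 106.       ] [495.37238113 133.37563015 106.        ]
25.024962693664193
0.5356486204526125
joint 0.8822089934516704
joint 0.8934626920451074
drum [539.83819432 277.33522242 146.        ] 150.78127142751467
```

The fit puts the dial's axis at (494.8,133.4), residual under 0.4 mm, and the radius matches 46. The fifth dot lies at -7°. The pointer reads about 0.89 rad, between the third and fourth dots. Next I check IK and take a closer look from above with the wrist camera.

```bash
cat >> h.py <<'E'
def down(psi): return np.pi*np.array([np.cos(psi/2),np.sin(psi/2),0.])
E
python3 - <<'E'
from h import *
for p0 in (26,206):
  for d in (0,-30,-60): 
    for z in (100,200):
      print(p0+d,z,np.round(arm.solve_ik([495,133.5,z],down(np.radians(p0+d))),2) if arm.solve_ik([495,133.5,z],down(np.radians(p0+d))) is not None else None)
arm.movep([495,133.5,230],down(np.radians(206.4)))
o=arm.observe();c=camera_info("wrist");im=get_image("wrist")
cv2.imwrite("pics/w1.png",im[:,:,::-1]);np.savez("w1.npz",R=c["R"],t=c["t"],intrinsics=c["intrinsics"])
print(o["time_s"],o["position"],-c["R"].T@c["t"],proj(c,[495,133.5,60]))
E
```

```text
26 100 [-0.75  0.44  0.52  2.08 -0.34  0.7  -1.13]
26 200 [-0.83  0.29  0.59  2.   -0.2   0.91 -1.25]
-4 100 [-0.84  0.47  0.63  2.09 -0.42  0.71 -1.58]
-4 200 [-0.9   0.3   0.68  2.   -0.24  0.91 -1.73]
-34 100 [-1.14  0.67  1.11  2.1  -0.81  0.89 -1.72]
-34 200 [-1.2   0.45  1.12  2.02 -0.49  0.98 -2.  ]
206 100 [-0.36  0.4   0.02  2.06 -0.01  0.68  1.69]
206 200 [-0.42  0.26  0.09  1.98 -0.03  0.9   1.71]
176 100 [-0.46  0.4   0.14  2.07 -0.09  0.68  1.24]
176 200 [-0.52  0.26  0.21  1.98 -0.07  0.9   1.23]
146 100 [-0.53  0.41  0.23  2.07 -0.14  0.68  0.77]
146 200 [-0.59  0.27  0.29  1.99 -0.1   0.9   0.73]
2.2 [495.00538251 134.50913913 230.078827  ] [435.74663196 106.58106818 351.73199815] [314.56916002 187.83540979]
```

View pics/w1.png

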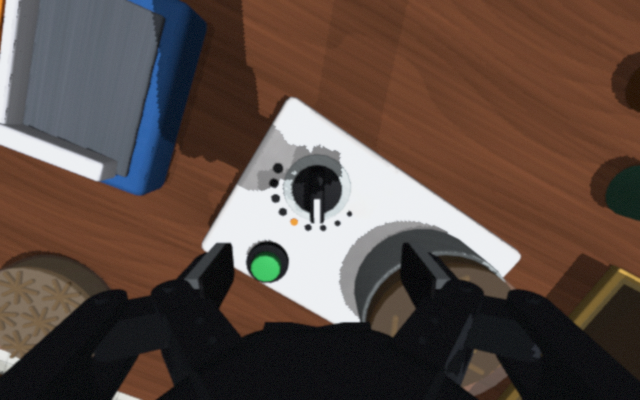

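The wrist view shows the dial at (316,190), predicted at (314.6,187.8). The pointer is vertical in the image, so it lines up with tool x as intended. The orange dot is at (294,222) and the green button at (265,267). I'll enlarge for a second fit.

Run:
```python
from h import *
im=cv2.imread("pics/w1.png")
cv2.imwrite("pics/c1.png",cv2.resize(im[145:295,235:365],None,fx=4,fy=4,interpolation=cv2.INTER_CUBIC))
```

```text
(no output)
```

View pics/c1.png

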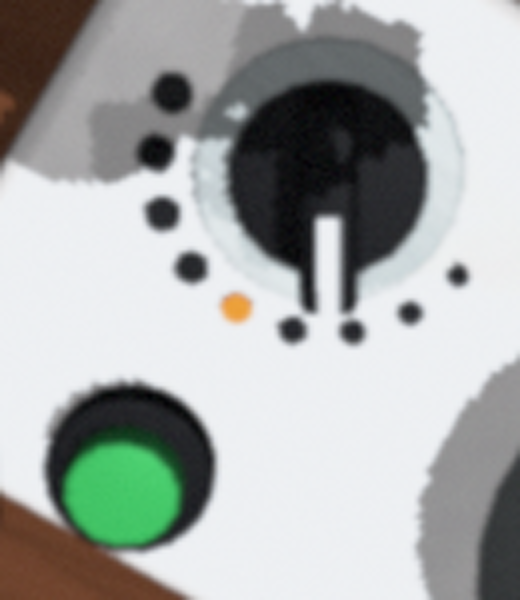

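Run:
```python
from h import *
from scipy.optimize import least_squares
c=dict(np.load("w1.npz"))
f=lambda p:((p[0]+.5)/4-.5+235,(p[1]+.5)/4-.5+145)
D=[(457,275),(410,312),(353,332),(292,330),(236,307),(191,267),(162,213),(156,152),(173,92)]
P=np.array([unproj(c,*f(d),60) for d in D])
def m(q):
    a=q[2]-(np.arange(9)-4)*0.3665
    return np.c_[q[0]+46*np.cos(a),q[1]+46*np.sin(a)]
r=least_squares(lambda q:(m(q)-P[:,:2]).ravel(),[*P.mean(0)[:2],0])
print(r.x,np.abs(r.fun).max()); cx,cy,a5=r.x
A=unproj(c,*f((329,310)),106);B=unproj(c,*f((327,217)),106);print(A,B)
th=np.arctan2(A[1]-B[1],A[0]-B[0]);print("joint",4*.3665-(th-a5),np.degrees(th))
# button: triangulate with top
ct=camera_info("top"); g=((324+.5)/8-.5+180,(168+.5)/8-.5+160); h=f((123,493))
X=least_squares(lambda X:np.r_[proj(ct,X)-g,proj(c,X)-h],[597,123,72]);print(X.x,X.fun,np.hypot(*(X.x[:2]-r.x[:2])))
for z in(70,74,78):
  x=unproj(c,*h,z); print(z,x,np.hypot(*(x[:2]-r.x[:2])))
```

```text
[ 4.93737364e+02  1.35227729e+02 -1.21732223e-01] 0.3405195543575985
[514.08438496 145.74844505 106.        ] [494.16973711 135.31520593 106.        ]
joint 0.8616852569088796 27.649941674614457
[596.54990075 123.43049378  75.64340444] [-0.36928907 -0.17330756 -0.12566714 -0.16802782] 103.48716103711936
70 [599.96555109 123.98531017  70.        ] 106.8214385822176
74 [597.63398889 123.73820665  74.        ] 104.52998524325463
78 [595.30242669 123.49110313  78.        ] 102.24094274794157
```

Both views agree to 2 mm: axis about (494.3,134.3), bar angle 27°, button about (596,123.4,76). Now I grip the bar.

Run:
```python
from h import *
psi=np.radians(207)
arm.command_gripper(0.55,25)
arm.movep([494.3,134.3,150],down(psi))
arm.line_to([494.3,134.3,101],down(psi),feed=80)
o=arm.observe();print(o["time_s"],o["position"],o["force"],o["torque"])
arm.command_gripper(0.0,25)
o=arm.observe();print(o["time_s"],o["position"],o["force"],o["torque"],o["gripper_width"]*85)
cv2.imwrite("pics/w2.png",get_image("wrist")[:,:,::-1])
cv2.imwrite("pics/t2.png",get_image("top")[:,:,::-1])
```

```text
3.9 [494.71350866 134.42506082 101.37805938] [ 0.54331736 -0.15730313  0.21107884] [0.03233701 0.05716466 0.00902739]
4.2917 [494.77401126 134.17623083 101.58122096] [-0.11452174 -0.82253708  3.52033002] [-0.15733353  0.0644099   0.07939308] 13.462417719868833
```

View pics/w2.png

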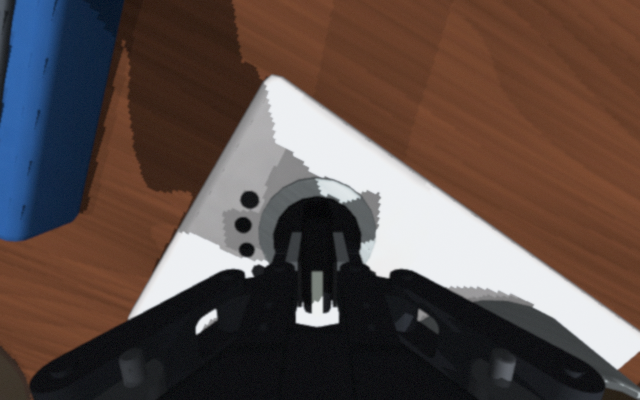

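The bar sits between the pads. The width is 13.5 mm, expected 14, and the side forces are low. Next I turn clockwise in small steps, logging the moment, to ψ = 152° (the sixth dot at -28°).

Run:
```python
from h import *
p=[494.5,134.3,101.3]
for d in np.arange(203.5,151.9,-3.5).tolist()+[152]:
    try: arm.line_to(p,down(np.radians(d)),feed=40)
    except arm.MotionError as e: print(e); arm.movep(p,down(np.radians(d)))
    o=arm.observe();r=o["tool_rot"];print(round(o["time_s"],2),d,np.round(np.degrees(2*np.arctan2(r[1],r[0]))%360,1),np.round(o["position"],1),np.round(o["force"],1),np.round(o["torque"],3))
cv2.imwrite("pics/w3.png",get_image("wrist")[:,:,::-1])
```

```text
4.64 203.5 203.6 [494.8 134.1 101.6] [ 0.4 -1.8  4.4] [-0.367  0.03  -0.019]
4.89 200.0 200.1 [494.8 134.1 101.5] [-1.4 -3.4  5. ] [-0.418 -0.038 -0.049]
5.14 196.5 196.5 [494.9 134.  101.6] [ 0.2 -1.3  5.2] [-0.364  0.079 -0.312]
5.39 193.0 193.1 [494.9 134.  101.6] [-0.3 -2.7  6.1] [-0.519  0.029  0.099]
5.64 189.5 189.6 [494.9 133.9 101.5] [ 0.9 -2.5  4.1] [-0.435 -0.013  0.046]
5.89 186.0 186.1 [494.9 133.8 101.6] [ 0.7 -2.5  5.6] [-0.494  0.026  0.014]
6.14 182.5 182.6 [494.9 133.8 101.6] [ 0.1 -1.9  4.9] [-0.494  0.016 -0.019]
6.39 179.0 179.1 [494.9 133.7 101.6] [ 0.1 -3.   5.8] [-0.565  0.043 -0.026]
6.64 175.5 175.5 [494.9 133.6 101.6] [ 0.6 -3.7  5.5] [-0.473  0.114 -0.29 ]
6.89 172.0 172.1 [494.9 133.6 101.6] [ 0.4 -3.2  5.1] [-0.622 -0.063  0.118]
7.14 168.5 168.6 [494.9 133.5 101.6] [ 0.4 -2.8  6.3] [-0.682 -0.018 -0.009]
7.39 165.0 165.1 [494.9 133.5 101.6] [-0.4 -2.7  5.2] [-0.661  0.001 -0.012]
7.64 161.5 161.6 [494.9 133.4 101.6] [-1.  -4.   5.5] [-0.693  0.015 -0.082]
7.89 158.0 158.1 [494.8 133.4 101.6] [ 0.6 -2.9  7. ] [-0.736  0.069 -0.02 ]
8.14 154.5 154.5 [494.9 133.3 101.6] [ 0.4 -4.3  5.8] [-0.704  0.143 -0.299]
8.39 152 152.1 [494.8 133.2 101.5] [-0.5 -4.   6.5] [-0.807  0.031 -0.002]
```

View pics/w3.png

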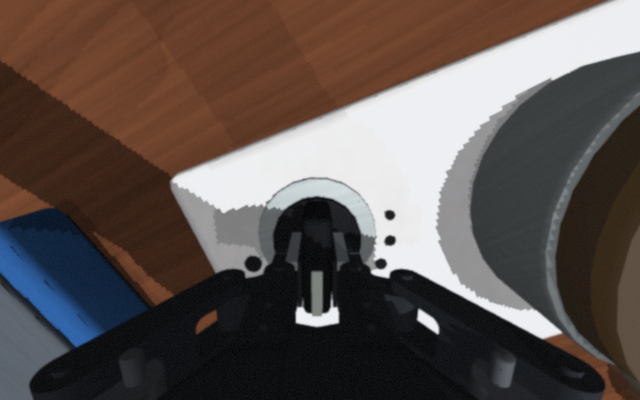

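The moment shows peaks at 196.5°, 175.5° and 154.5°, so three clicks 21° apart. Their phase doesn't settle where the detents lie. I'll release, let the dial settle and look before any button press.

Run:
```python
from h import *
arm.command_gripper(0.55)
arm.line_to([494.7,133.8,210],down(np.radians(152)),feed=150)
arm.sleep(0.2)
o=arm.observe();c=camera_info("wrist");im=get_image("wrist")[:,:,::-1]
np.savez("w4.npz",R=c["R"],t=c["t"],intrinsics=c["intrinsics"])
cv2.imwrite("pics/w4.png",im)
print(o["time_s"],o["force"],proj(c,[494.3,134.3,60]))
cv2.imwrite("pics/c4.png",cv2.resize(im[130:280,225:395],None,fx=4,fy=4,interpolation=cv2.INTER_CUBIC))
```

```text
9.9333 [0.03839805 0.29675119 0.1185058 ] [316.58747551 194.21080918]
```

View pics/c4.png

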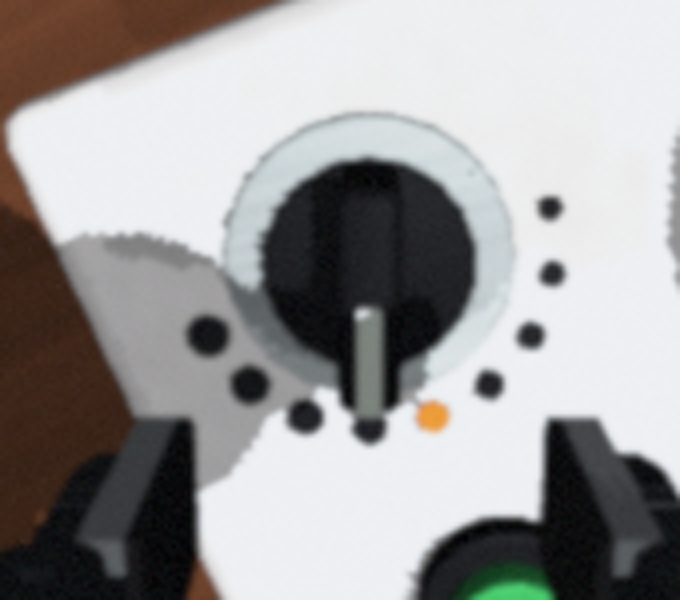

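The pointer stands exactly over the sixth dot, at crop (370,428), one past orange at (432,416) towards the bigger dots. The dial has settled. Now the button, with the fingers shut and lowering until force shows.

Run:
```python
from h import *
R=down(np.radians(152)); x,y=596,123.5
arm.command_gripper(0.0,25)
arm.movep([x,y,125],R)
arm.line_to([x,y,104],R,feed=80)
arm.sleep(.1)
o=arm.observe();f0=o["force"][2];print(o["time_s"],o["position"],f0,o["gripper_width"])
z=104
while z>86:
    z-=1; arm.line_to([x,y,z],R,feed=20)
    o=arm.observe();f=o["force"][2]-f0;print(round(o["time_s"],2),z,np.round(o["position"],1),round(f,2))
    if f>4.4: break
arm.sleep(0.3)
o=arm.observe();print(o["position"],o["force"])
cv2.imwrite("pics/s5.png",get_image("side")[:,:,::-1])
```

```text
11.6 [595.91595076 123.63065917 104.30493116] 0.3785663825458348 0.0006742859839641966
11.85 103 [596.3 123.5 103.3] 1.34
12.1 102 [596.3 123.5 102.2] 2.63
12.35 101 [596.2 123.6 101.1] 2.85
12.6 100 [596.2 123.5 100.1] 2.98
12.85 99 [596.2 123.6  99.1] 4.15
13.1 98 [596.2 123.5  98.1] 4.74
[596.26239164 123.51615154  98.15051744] [0.82033399 0.74265543 4.87684327]
```

View pics/s5.png

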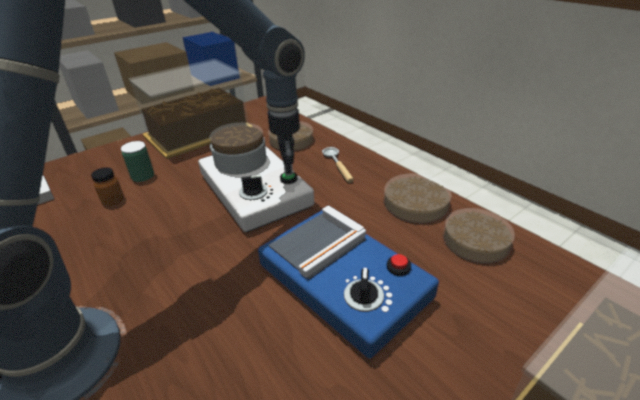

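The force rises like a spring from about z=104 and is now 4.7 N, with the fingers on the button in the picture. I'll go on to the bottom stop to be sure it counts, then let go.

Run:
```python
from h import *
R=down(np.radians(152)); x,y=596,123.5
z=98
while z>95:
    z-=.5; arm.line_to([x,y,z],R,feed=10)
    o=arm.observe();f=o["force"][2];print(round(o["time_s"],2),z,round(o["position"][2],1),round(f,2))
    if f>8: break
arm.sleep(0.3)
arm.line_to([x,y,230],R,feed=120)
arm.movep([430,330,300],R)
arm.sleep(.3)
o=arm.observe();print(o["time_s"],o["force"],o["position"])
im=get_image("top")[:,:,::-1]
cv2.imwrite("pics/t6.png",im)
cv2.imwrite("pics/c6.png",cv2.resize(im[160:235,180:270],None,fx=8,fy=8,interpolation=cv2.INTER_CUBIC))
```

```text
13.7 97.5 98.1 7.52
13.95 97.0 98.0 10.21
16.875 [-0.64774358  0.34924192 -0.27114369] [430.6705502  329.17029957 299.7386178 ]
```

View pics/t6.png

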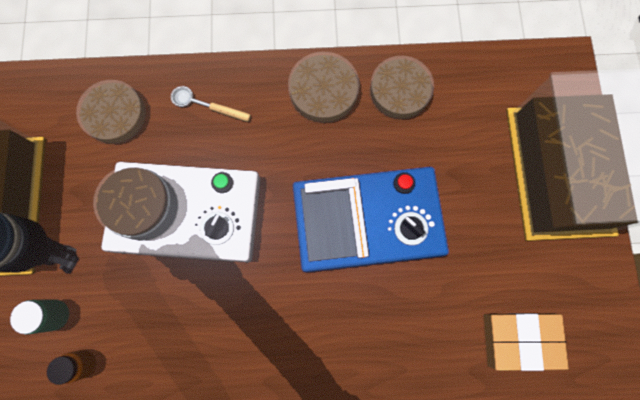

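View pics/c6.png

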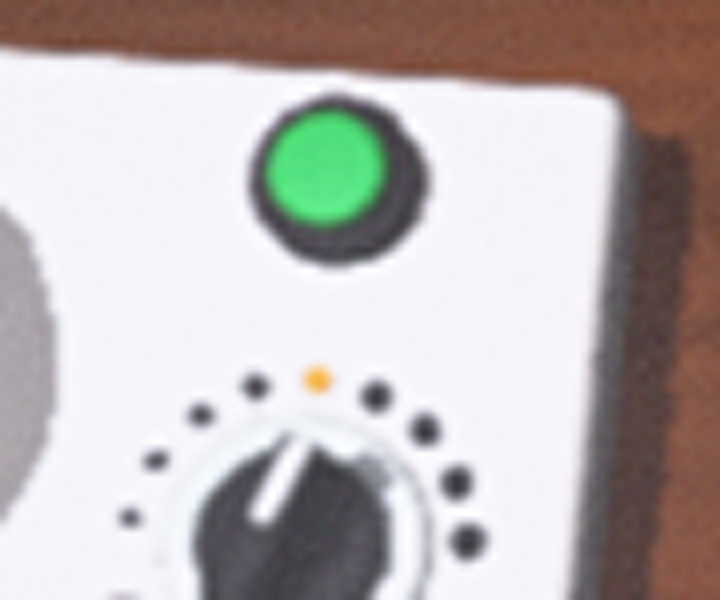

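Run:
```python
from h import *
c=camera_info("top")
f=lambda p:((p[0]+.5)/8-.5+180,(p[1]+.5)/8-.5+160)
A=unproj(c,*f((303,438)),106);B=unproj(c,*f((262,520)),106)
print("joint",4*.3665-(np.arctan2(A[1]-B[1],A[0]-B[0])+.1225))
a=cv2.imread("pics/top0.png")[160:260,290:450];b=cv2.imread("pics/t6.png")[160:260,290:450]
print("sealer diff",cv2.absdiff(a,b)[40:90,90:150].max())
print(arm.observe()["force"])
arm.hand_in()
```

```text
joint 1.8102918352203885
sealer diff 17
[-0.28193811  0.26161078  0.34734531]
the job is handed in; nothing more can be done
```

The mill's dial is at the sixth dot, the green button has been pressed and released, and the job was handed in at about 17 s of the 40 s allowed.

- **Dial:** I gripped the bar and turned it clockwise from about 0.87 rad, between the third and fourth dots. The moment peaked three times, 21° apart, as the clicks passed. After I let go, the wrist picture showed the pointer over the sixth dot, one past orange. The last top view measured 1.81 rad, against 1.833 wanted.
- **Button:** I pressed it down about 6 mm to its stop, with 10 N at the bottom, and held it there for 0.3 s. In the last picture it is back where it started.
- **Sealer:** its dial looks the same before and after; the images differ only at noise level.
- **Arm:** it stands clear of everything, with wrist forces below 1 N.

Two checks were not exact. The dial's axis differed by about 2 mm between the top and wrist cameras, so I used the mean. The moment peaks came 2.5° before the clicks' measured positions rather than halfway between them, so I relied on the settled picture rather than the peak positions.

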